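Torque the oxygen bottle's clamp bolt to the click

TASK

On the bench stand two bottle cradles, each with a click torque wrench fitted on its clamp bolt. Tighten the clamp bolt of the green oxygen bottle: turn its wrench clockwise (seen from above) until the wrench clicks and breaks over, then stop at once so that the bolt is not overtightened, and let go with the handle left broken over. The red extinguisher's wrench has already been clicked: leave it as it is.

Things in the scene. Friction and masses are not known exactly. Their poses are not given: they have to be found in the camera images.
- oxygen_grip (a point): Middle of the black grip (28 mm thick, 105 mm long, yellow ring at its inner end) of the wrench on the green bottle's fixed cradle. The level wrench's axis is 83 mm above the table, free space below. x: along the handle towards the bolt, z up. While straight, the vertical bolt axis lies 200 mm along +x, the break-over pin 180 mm. The lying green bottle, 118 mm high, is beyond the bolt.
- oxygen_bolt (a joint): Angle of the green bottle's bolt and wrench head, rad, growing clockwise from above (tighter). Starts at 0 to 0.25, stays where left. Turns stiffly: 8 N sideways on the middle of the grip, rising slowly to 10.5 N; the wrench clicks at about 0.57 (0.45 to 0.7). No ratchet: turning back loosens it. Beyond 0.8 it is overtightened. The wrench stays on the bolt by itself.
- oxygen_click (a joint): Break-over angle of that wrench's handle against its head, rad: 0 straight, 0.24 fully over (clockwise). Stiff until about 2.1 N m (10.5 N on the middle of the grip); then the resistance falls away within 12 mm and past 0.07 the handle snaps to 0.24 by itself, in all 43 mm onward at the middle of the grip, and stays. Pushing on then turns the bolt further.
- fire_grip (a point): Middle of the black grip of the like wrench on the red fire extinguisher's cradle, which stands to the left or right of the green one. Axes and sizes as for the other. Already broken over; not to be moved.

How it is judged (in metres and radians):
At the end, for the whole second after the job is handed in: The green bottle's wrench is broken over (its break-over angle above 0.19 rad), its bolt is tightened to between 0.36 and 0.8 rad, and the red bottle's wrench is within 20 mm of where it was (value of joint oxygen_click above 0.19 rad and value of joint oxygen_bolt between 0.36 and 0.8 rad and distance of fire_grip from where it was at the start of the episode below 0.02 m); the robot touches nothing.
It fails at once if the green bottle's clamp bolt is overtightened (turned beyond 0.8 rad) (value of joint oxygen_bolt above 0.8 rad).
It fails at once if the red extinguisher's wrench is moved by more than 20 mm (distance of fire_grip from where it was at the start of the episode above 0.02 m).
It also fails if it takes over 40 s, if anything falls off the work surface, if the arm or the gripper's body presses on something with over 40 N, if the wrist force passes 120 N, or if a joint passes its speed limit or range.

ROBOT

A 6-joint arm with a two-finger parallel gripper is mounted at the origin on the work surface. World frame = base frame: x ahead of the robot, y to its left, z up, the work surface at z = 0. Lengths are in mm, angles in rad, forces in N, time in s.
With the tool pointing down it reaches from about 350 to 875 mm from the base axis. Payload 4.2 kg.
Tool frame: the origin (TCP) lies at the very end of the fingers, on their centre line; the grasp point (between the pads) lies 19 mm behind it; z points along the fingers, y is the line along which they close (so a half turn about z gives the same grasp; the last joint's range is limited). The gripper opens to 85 mm and grips with 20 to 120 N. Pads are 22 mm wide; open, the fingers measure 114 mm over their backs; the gripper's body (76 mm by 85 mm) begins 54 mm behind the grasp point. The pads swing forward as they close: fully open they stand 13 mm farther back than shut.
Start: joints at [-0.907, 0.385, 0.008, 0, -1.194, -0.259], TCP at [246.16, -574.46, 231.312] pointing down, gripper open.
Joint ranges: [-3.14, 3.14], [-1.21, 2.06], [-1.07, 1.41], [-3.16, 2.05], [-2.99, -0.16], [-3.1, 3.1]. Speed limits (rad/s): [2.79, 2.79, 3.14, 3.14, 3.14, 3.14].

INTERFACE

Orientations are given as a unit quaternion [x, y, z, w].
In Python, from bench import arm gives the robot as it stands.
- The arm moves only by the tool servo_tool, never from a script. Its argument "rows" is a list that holds one entry, the list of rows, each a list of 7 numbers: the finger opening in mm, from 0 to 85.4, then the shift along the tool's x, y, z in mm, then the turn, a rotation vector about the tool's x, y, z in rad. A call has 1 to 10 rows; each row is the pose to reach, as a shift and turn from the pose commanded when the call began, along the tool's axes at that moment; what a row does not reach only later rows make up. A row lasts 1/8 s, in which the tool goes at most 62.5 mm and 10.7 degrees, less where a joint would pass 70% of its speed; a pose out of reach is approached as far as the arm can. A call with a gripper value outside its range is refused whole. The fingers move at their own pace and stop on an object; the grip force is fixed at half the most. Time passes only in rows, so rows that repeat a pose let the fingers close. It gives the time, the measured TCP pose, the force, the opening and the grip force at its end, in the units of the state.
- arm.read_state(): the state, without advancing time (a new reading comes with each control period).
- arm.get_image(name): name is "scene" or "top"; returns the picture (420x560x3 uint8, red, green, blue); there is no depth.
- arm.camera_params(name): a dict with "intrinsics" (3x3 intrinsics, pixels), "R" (3x3) and "t" (3): a world point X has camera coordinates R X + t. Camera axes: x right, y down, z forward; pixel columns grow to the right and rows downward; lengths in mm; the calibration is good to about 2 mm. A picture is of the moment at which its call begins. camera_params takes no time and is no camera call.
- arm.job_done(): hands the job in; it is judged then, once.
The state is a dict: "clock": time; "joints": joint angles; "joint_vel": joint speeds; "joint_efforts": joint torques, N m; "position": TCP position; "ee_rot": TCP orientation; "contact_force": force on the tool from outside, world axes, zero at the start; "wrist_torque": the same for the moment, N m; "gripper_width": finger opening in mm; "grasp_force": force on a finger pad.
Only numpy, scipy, OpenCV 4.12 (cv2) and the standard library are available. Lean on these libraries where they do the work, as an engineer would, in place of code of your own. Each camera call takes 0.05 s, during which the arm holds its last target. There are 200 camera calls.

## Working session

There is one attempt and no reset: what is moved stays moved. The work goes in short steps, Python scripts to look and compute and a tool call to move; the robot and the scene stay as the last step left them, time stands still between calls to the robot, and variables do not carry over. Pictures are saved under pics/ and viewed, at most 10 in all, crops included, and the job is handed in when it is done.

Besides the shell and the picture viewer there is one more tool, called after "Call:" as name(argument=value, ...) on one line, values as JSON. servo_tool: Moves the arm, as the interface text tells. Its arguments: {"type":"object","properties":{"rows":{"type":"array"}},"required":["rows"]}

```bash
mkdir -p pics; python3 - <<'E'
from bench import arm
import cv2
for n in("top","scene"):
    im=arm.get_image(n); cv2.imwrite(f"pics/{n}0.png",im[:,:,::-1])
    p=arm.camera_params(n); print(n,p)
s=arm.read_state();print(s)
E
```

```text
top {'intrinsics': array([[538.47264719,   0.        , 275.17709404],
       [  0.        , 538.47264719, 201.85834923],
       [  0.        ,   0.        ,   1.        ]]), 'R': array([[-0.02858011, -0.99949338,  0.01400564],
       [-0.9981575 ,  0.02778606, -0.0539401 ],
       [ 0.05352361, -0.01552145, -0.99844595]]), 't': array([ -54.77104155,  553.74582147, 1341.75657808])}
scene {'intrinsics': array([[436.25619848,   0.        , 278.39596667],
       [  0.        , 436.25619848, 203.87300782],
       [  0.        ,   0.        ,   1.        ]]), 'R': array([[ 0.48109662,  0.87642851, -0.02047227],
       [ 0.46599943, -0.27544086, -0.84081916],
       [-0.74255678,  0.39497519, -0.54092885]]), 't': array([-201.37978354, -214.22486422, 1296.7097719 ])}
{'clock': 0.1, 'joints': array([-9.07378859e-01,  3.85497420e-01,  6.74021392e-03, -4.20827895e-04,
       -1.19401289e+00, -2.58560201e-01]), 'joint_vel': array([ 0.00131779,  0.00015785,  0.00317473,  0.00128368, -0.00068646,
       -0.00039991]), 'joint_efforts': array([-2.26022712e-03, -3.93318164e+01,  1.88928312e+01,  4.19803396e+00,
       -2.61668894e-03,  1.01701031e-05]), 'position': array([ 245.95674366, -573.99064187,  230.31364348]), 'ee_rot': array([-2.00972836e-01,  9.79596298e-01,  9.70867996e-04, -2.63838836e-04]), 'contact_force': array([ 0.17579365, -0.25660101, -1.40305539]), 'wrist_torque': array([-0.03116622,  0.016944  ,  0.01523467]), 'grasp_force': 0.0, 'gripper_width': 85.25159422139681}
```

View pics/top0.png

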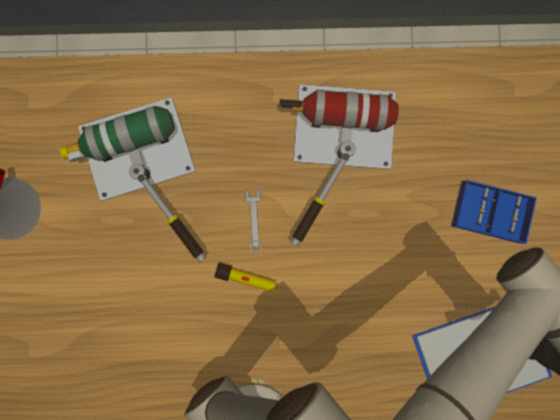

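View pics/scene0.png

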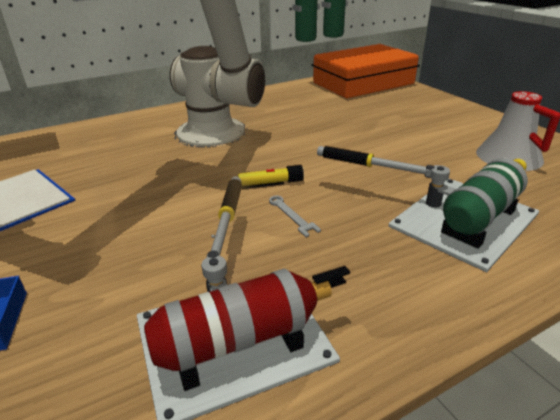

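The top view has the green wrench's bolt near px (139,171), its yellow ring at (173,219) and its grip end at (202,258). The red wrench runs from (347,148) to (296,241). Clockwise moves the green grip towards image left/down, so I'll push it from its right (-y) side with closed fingers.

```bash
cat > h.py <<'E'
from bench import arm
import cv2,numpy as np
from scipy.spatial.transform import Rotation as Ro
def ray(n,u,v,z):
    p=arm.camera_params(n);K,R,t=p["intrinsics"],p["R"],p["t"]
    c=-R.T@t; d=R.T@np.linalg.solve(K,[u,v,1.]); return (c+d*(z-c[2])/d[2])[:2]
def grip(n="top",lo=(140,190),r=75,save=None):
    """dark grip blob near pixel lo -> centroid, direction, ends"""
    im=arm.get_image(n)
    if save: cv2.imwrite(save,im[:,:,::-1])
    m=(im.max(2)<60).astype(np.uint8)
    y,x=np.mgrid[:420,:560]; m[(abs(x-lo[0])>r)|(abs(y-lo[1])>r)]=0
    nn,l,st,ce=cv2.connectedComponentsWithStats(m)
    k=1+np.argmax(st[1:,4]); c=cv2.minAreaRect(np.argwhere(l==k)[:,::-1].astype(np.float32))
    return ce[k],c
def rel(p,yaw,z):
    """shift & turn in current commanded tool axes to reach xy p,height z, tool x at yaw (pointing down)"""
    s=arm.read_state();R=Ro.from_quat(s["ee_rot"])
    x=np.array([np.cos(yaw),np.sin(yaw),0]);zz=np.array([0,0,-1.]);T=Ro.from_matrix(np.c_[x,np.cross(zz,x),zz])
    return np.round(R.inv().apply(np.r_[p,z]-s["position"]),1),np.round((R.inv()*T).as_rotvec(),3)
E
python3 - <<'E'
from h import *
print(grip(lo=(188,239),r=40))
c,b=grip(lo=(188,239),r=40)
C=ray("top",*c,83);B=ray("top",139,171,95);B2=ray("top",173,219,83)
print("grip",C,"bolt",B,"ring",B2,np.linalg.norm(C-B))
print("redend",ray("top",296,241,83),"red mid",ray("top",308,221,83))
u=(B-C)/np.linalg.norm(B-C);n=np.array([-u[1],u[0]]);
print("u",u,"yaw u",np.arctan2(u[1],u[0]))
# clockwise motion of grip about bolt: r=-u ; cw => (ry,-rx)=(-u_y,u_x)
print("push",n)
yaw=np.arctan2(n[1],n[0]);s=arm.read_state();print("tool x",Ro.from_quat(s["ee_rot"]).apply([1,0,0]),"yaw",yaw)
P=C-n*60
for y in (yaw,yaw+np.pi,yaw+np.pi/2,yaw-np.pi/2):print(P,y,rel(P,y,180))
E
```

```text
(array([186.18795181, 237.5686747 ]), ((186.20001220703125, 237.59999084472656), (41.19999313354492, 9.999999046325684), 53.13010025024414))
grip [469.45890285 144.94248111] bolt [629.9369931  251.55853369] ring [514.22435488 175.36779582] 192.66603259843788
redend [ 453.46821902 -116.31756418] red mid [ 500.33657612 -146.48952012]
u [0.83293401 0.55337234] yaw u 0.5864075618508341
push [-0.55337234  0.83293401]
tool x [-9.19215849e-01 -3.93753988e-01  1.42070315e-04] yaw 2.1572038886457308
[502.66124302  94.96644078] 2.1572038886457308 (array([-499.4,  514. ,   51.3]), array([ 1.000e-03, -1.000e-03,  1.389e+00]))
[502.66124302  94.96644078] 5.298796542235523 (array([-499.4,  514. ,   51.3]), array([ 1.000e-03,  1.000e-03, -1.752e+00]))
[502.66124302  94.96644078] 3.7280002154406273 (array([-499.4,  514. ,   51.3]), array([ 0.001, -0.   , -0.182]))
[502.66124302  94.96644078] 0.5864075618508342 (array([-499.4,  514. ,   51.3]), array([-0.00e+00, -2.00e-03,  2.96e+00]))
```

Call:
servo_tool(rows=[[[0, -50, 51, 0, 0, 0, -0.17], [0, -100, 102, 0, 0, 0, -0.35], [0, -150, 154, 0, 0, 0, -0.52], [0, -200, 206, 0, 0, 0, -0.7], [0, -250, 257, 0, 0, 0, -0.87], [0, -300, 308, 0, 0, 0, -1.05], [0, -350, 360, 0, 0, 0, -1.22], [0, -400, 411, 0, 0, 0, -1.4], [0, -450, 463, 0, 0, 0, -1.57], [0, -499, 514, 0, 0, 0, -1.752]]])

```text
clock: 1.45
position: [470.3, 11.2, 231.6]
ee_rot: [0.883, -0.47, 0.0, -0.0]
contact_force: [1.5, -1.2, 0.1]
gripper_width: -0.1
grasp_force: 0.0
```

```bash
python3 - <<'E'
from h import *
s=arm.read_state();print(s["position"],s["joints"],s["contact_force"],s["gripper_width"],s["clock"])
print(rel([502.7,95],5.2988,60))
E
```

```text
[470.25582087  11.19048084 231.59667073] [ 3.70490179e-01  1.18430606e-01 -3.54864276e-01  1.33824039e-04
 -1.09678344e+00  2.21906173e-01] [ 1.47299816 -1.21412581  0.11090664] -0.11340120528508718 1.45
(array([-51.5, -73.6, 171.6]), array([-0.001, -0.   ,  0.006]))
```

Call:
servo_tool(rows=[[[0, -25, -37, 30, 0, 0, 0], [0, -51, -74, 60, 0, 0, 0], [0, -51, -74, 110, 0, 0, 0], [0, -51, -74, 110, 0, 0, 0], [0, -51, -74, 110, 0, 0, 0]]])

```text
clock: 2.08
position: [504.4, 92.5, 122.8]
ee_rot: [0.881, -0.473, 0.001, -0.001]
contact_force: [-0.0, -0.5, 0.7]
gripper_width: -0.0
grasp_force: 0.0
```

```bash
python3 - <<'E'
from h import *
s=arm.read_state();print(s["position"],s["contact_force"],s["clock"])
print(rel([502.7,95],5.2988,60))
cv2.imwrite("pics/top1.png",arm.get_image("top")[:,:,::-1])
cv2.imwrite("pics/scene1.png",arm.get_image("scene")[:,:,::-1])
E
```

```text
[504.41820365  92.46956933 122.84642748] [-0.00111065 -0.54658066  0.69829969] 2.075
(array([-3.1,  0.2, 62.8]), array([-0.002, -0.001, -0.   ]))
```

View pics/scene1.png

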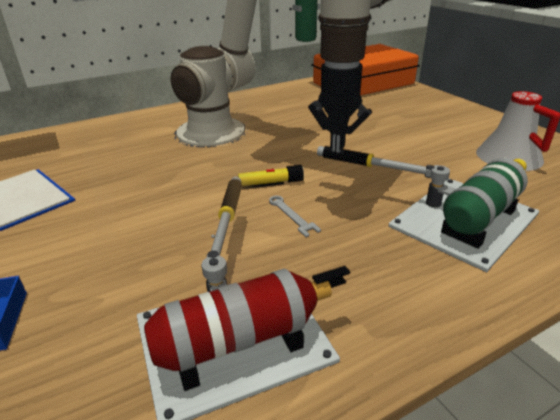

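View pics/top1.png

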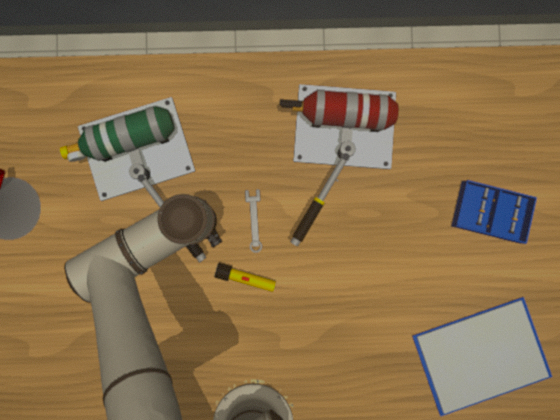

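The tool hangs beside the green grip on its -y side: the fingertip is at scene px (337,152) and the grip at (346,156), which matches the projection. Next I descend and approach.

Call:
servo_tool(rows=[[[0, -3, 0, 32, 0, 0, 0], [0, -3, 0, 63, 0, 0, 0], [0, -3, 0, 63, 0, 0, 0], [0, -13, 0, 63, 0, 0, 0], [0, -23, 0, 63, 0, 0, 0], [0, -28, 0, 63, 0, 0, 0], [0, -32, 0, 63, 0, 0, 0], [0, -35, 0, 63, 0, 0, 0]]])

```text
clock: 3.18
position: [484.0, 122.0, 58.5]
ee_rot: [0.881, -0.473, 0.0, -0.0]
contact_force: [1.0, 0.1, 0.2]
gripper_width: 0.1
grasp_force: 0.0
```

```bash
cat >> h.py <<'E'
B=np.array([629.9,251.6]);C0=np.array([469.5,144.9])
def info():
    s=arm.read_state();d=s["position"][:2]-B
    x=Ro.from_quat(s["ee_rot"]).apply([1,0,0])
    # cw angle of tool about the bolt, relative to start grip direction
    a=np.arctan2(*(C0-B)[::-1])-np.arctan2(*d[::-1]); a=(a+np.pi)%(2*np.pi)-np.pi
    t=-x[:2]; f=s["contact_force"][:2]@t
    print("pos",s["position"].round(1),"r",np.hypot(*d).round(1),"ang",a.round(4),"push force",f.round(1),s["contact_force"].round(1),"clk",s["clock"])
    return s
E
python3 -c "
from h import *
info()"
```

```text
pos [484.  122.   58.5] r 195.1 ang -0.1392 push force -0.5 [1.  0.1 0.2] clk 3.175
```

Call:
servo_tool(rows=[[[0, -3.9, 0.5, 0, 0, 0, 0.02], [0, -7.7, 0.9, 0, 0, 0, 0.04], [0, -11.6, 1.3, 0, 0, 0, 0.06], [0, -15.5, 1.6, 0, 0, 0, 0.08], [0, -19.4, 1.8, 0, 0, 0, 0.1], [0, -23.3, 1.9, 0, 0, 0, 0.12]]])

```text
clock: 3.92
position: [469.9, 138.7, 58.4]
ee_rot: [0.851, -0.525, 0.001, 0.001]
contact_force: [4.3, -7.7, -0.4]
gripper_width: 0.2
grasp_force: 4.3
```

```bash
python3 -c "
from h import *
info()"
```

```text
pos [469.9 138.7  58.4] r 195.8 ang -0.0277 push force -8.8 [ 4.3 -7.7 -0.4] clk 3.925
```

Call:
servo_tool(rows=[[[0, -3.9, 0.5, 0, 0, 0, 0.02], [0, -7.7, 0.9, 0, 0, 0, 0.04], [0, -11.6, 1.3, 0, 0, 0, 0.06], [0, -15.5, 1.6, 0, 0, 0, 0.08], [0, -19.4, 1.8, 0, 0, 0, 0.1]]])

```text
clock: 4.55
position: [459.0, 154.7, 58.2]
ee_rot: [0.824, -0.567, 0.0, 0.002]
contact_force: [4.7, -7.9, 1.3]
gripper_width: -0.2
grasp_force: 4.5
```

```bash
python3 -c "
from h import *
info()"
```

```text
pos [459.  154.7  58.2] r 196.4 ang 0.071 push force -9.1 [ 4.7 -7.9  1.3] clk 4.55
```

Call:
servo_tool(rows=[[[0, -3.9, 0.5, 0, 0, 0, 0.02], [0, -7.7, 0.9, 0, 0, 0, 0.04], [0, -11.6, 1.3, 0, 0, 0, 0.06], [0, -15.5, 1.6, 0, 0, 0, 0.08]]])

```text
clock: 5.05
position: [451.5, 168.1, 58.1]
ee_rot: [0.8, -0.6, 0.0, 0.002]
contact_force: [2.5, -9.3, 1.9]
gripper_width: 0.3
grasp_force: 4.6
```

```bash
python3 -c "
from h import *
info()"
```

```text
pos [451.5 168.1  58.1] r 197.0 ang 0.1493 push force -9.6 [ 2.5 -9.3  1.9] clk 5.05
```

Call:
servo_tool(rows=[[[0, -3.9, 0.5, 0, 0, 0, 0.02], [0, -7.7, 0.9, 0, 0, 0, 0.04], [0, -11.6, 1.2, 0, 0, 0, 0.06]]])

```text
clock: 5.42
position: [446.6, 178.4, 58.0]
ee_rot: [0.782, -0.624, 0.0, 0.003]
contact_force: [1.7, -8.7, 2.5]
gripper_width: -0.1
grasp_force: 4.8
```

Call:
servo_tool(rows=[[[0, -3.9, 0.4, 0, 0, 0, 0.02], [0, -7.7, 0.8, 0, 0, 0, 0.04]]])

```text
clock: 5.68
position: [443.6, 185.3, 57.9]
ee_rot: [0.769, -0.639, 0.0, 0.004]
contact_force: [1.5, -9.8, 2.9]
gripper_width: -0.2
grasp_force: 4.8
```

```bash
python3 -c "
from h import *
info()"
```

```text
pos [443.6 185.3  57.9] r 197.7 ang 0.245 push force -10.0 [ 1.5 -9.8  2.9] clk 5.675
```

Call:
servo_tool(rows=[[[0, -3.9, 0.4, 0, 0, 0, 0.02], [0, -7.7, 0.8, 0, 0, 0, 0.04]]])

```text
clock: 5.92
position: [441.0, 192.3, 57.8]
ee_rot: [0.756, -0.654, 0.0, 0.004]
contact_force: [-0.3, -10.5, 4.2]
gripper_width: 0.0
grasp_force: 4.9
```

Call:
servo_tool(rows=[[[0, -3.9, 0.4, 0, 0, 0, 0.02], [0, -7.7, 0.8, 0, 0, 0, 0.04]]])

```text
clock: 6.18
position: [438.6, 199.4, 57.7]
ee_rot: [0.743, -0.67, 0.0, 0.005]
contact_force: [-1.2, -9.6, 4.9]
gripper_width: -0.2
grasp_force: 5.0
```

Call:
servo_tool(rows=[[[0, -3.9, 0.4, 0, 0, 0, 0.02]]])

```text
clock: 6.3
position: [437.5, 203.0, 57.6]
ee_rot: [0.736, -0.677, 0.0, 0.006]
contact_force: [-0.9, -10.5, 5.7]
gripper_width: 0.1
grasp_force: 5.1
```

Call:
servo_tool(rows=[[[0, -3.9, 0.4, 0, 0, 0, 0.02]]])

```text
clock: 6.42
position: [436.5, 206.6, 57.6]
ee_rot: [0.729, -0.684, 0.0, 0.006]
contact_force: [-1.0, -11.0, 6.6]
gripper_width: -0.1
grasp_force: 5.2
```

```bash
python3 -c "
from h import *
info()"
```

```text
pos [436.5 206.6  57.6] r 198.6 ang 0.3582 push force -10.9 [ -1.  -11.    6.6] clk 6.425
```

Call:
servo_tool(rows=[[[0, -3.9, 0.4, -0.2, 0, 0, 0.02]]])

```text
clock: 6.55
position: [435.6, 210.2, 57.6]
ee_rot: [0.722, -0.692, 0.0, 0.006]
contact_force: [-1.9, -10.7, 5.9]
gripper_width: 0.0
grasp_force: 5.2
```

Call:
servo_tool(rows=[[[0, -3.9, 0.4, -0.2, 0, 0, 0.02]]])

```text
clock: 6.68
position: [434.7, 213.8, 57.7]
ee_rot: [0.715, -0.699, 0.0, 0.007]
contact_force: [-2.8, -10.5, 6.0]
gripper_width: 0.0
grasp_force: 5.3
```

```bash
python3 -c "
from h import *
info()"
```

```text
pos [434.7 213.8  57.7] r 198.8 ang 0.3957 push force -10.4 [ -2.8 -10.5   6. ] clk 6.675
```

Call:
servo_tool(rows=[[[0, -3.9, 0.4, -0.2, 0, 0, 0.02]]])

```text
clock: 6.8
position: [433.9, 217.4, 57.7]
ee_rot: [0.708, -0.706, 0.0, 0.007]
contact_force: [-2.2, -10.4, 5.6]
gripper_width: -0.4
grasp_force: 5.3
```

Call:
servo_tool(rows=[[[0, -3.9, 0.4, -0.2, 0, 0, 0.02]]])

```text
clock: 6.92
position: [433.2, 221.0, 57.8]
ee_rot: [-0.701, 0.713, -0.0, -0.008]
contact_force: [-4.1, -11.3, 5.0]
gripper_width: -0.2
grasp_force: 5.4
```

```bash
python3 -c "
from h import *
info()
cv2.imwrite('pics/top2.png',arm.get_image('top')[100:340,40:360,::-1])
cv2.imwrite('pics/scene2.png',arm.get_image('scene')[80:320,200:560,::-1])
"
```

```text
pos [433.2 221.   57.8] r 199.1 ang 0.4327 push force -11.4 [ -4.1 -11.3   5. ] clk 6.925
```

View pics/scene2.png

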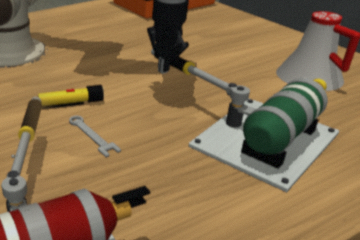

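The crop shows the finger at (160,65) pushing the grip, and the wrench still straight. I keep going in single rows.

Call:
servo_tool(rows=[[[0, -3.9, 0.4, -0.2, 0, 0, 0.02]]])

```text
clock: 7.15
position: [432.5, 224.5, 57.8]
ee_rot: [-0.694, 0.72, -0.0, -0.008]
contact_force: [-4.8, -10.8, 5.8]
gripper_width: -0.1
grasp_force: 5.4
```

Call:
servo_tool(rows=[[[0, -3.0, 0.3, -0.1, 0, 0, 0.015]]])

```text
clock: 7.28
position: [432.3, 227.9, 57.8]
ee_rot: [-0.688, 0.725, -0.0, -0.008]
contact_force: [-3.3, -8.4, 3.8]
gripper_width: 0.1
grasp_force: 4.2
```

```bash
python3 -c "
from h import *
info()"
```

```text
pos [432.3 227.9  57.8] r 199.0 ang 0.4677 push force -8.6 [-3.3 -8.4  3.8] clk 7.275
```

Force is falling, so the break-over has begun.

Call:
servo_tool(rows=[[[0, -3.0, 0.3, 0, 0, 0, 0.015]]])

```text
clock: 7.4
position: [433.4, 232.6, 58.0]
ee_rot: [-0.683, 0.73, -0.0, -0.005]
contact_force: [-2.5, -2.8, 1.1]
gripper_width: 0.0
grasp_force: 1.5
```

```bash
python3 -c "
from h import *
info()"
```

```text
pos [433.4 232.6  58. ] r 197.5 ang 0.4906 push force -3.0 [-2.5 -2.8  1.1] clk 7.4
```

Call:
servo_tool(rows=[[[0, -2.5, 0.2, 0, 0, 0, 0.01]]])

```text
clock: 7.52
position: [436.5, 238.8, 59.1]
ee_rot: [-0.68, 0.733, -0.0, -0.0]
contact_force: [1.1, -0.1, 0.1]
gripper_width: -0.1
grasp_force: 0.0
```

```bash
python3 -c "
from h import *
info()"
```

```text
pos [436.5 238.8  59.1] r 193.9 ang 0.5209 push force -0.0 [ 1.1 -0.1  0.1] clk 7.525
```

Contact is lost, so it has snapped. I back off along +x of the tool, then rise and look.

Call:
servo_tool(rows=[[[0, 10, 0, 0, 0, 0, 0], [0, 25, 0, 0, 0, 0, 0], [0, 40, 0, 0, 0, 0, 0], [0, 50, 0, -40, 0, 0, 0], [0, 80, 30, -90, 0, 0, 0], [0, 130, 60, -130, 0, 0, 0], [0, 180, 60, -150, 0, 0, 0], [0, 220, 60, -150, 0, 0, 0], [0, 220, 60, -150, 0, 0, 0], [0, 220, 60, -150, 0, 0, 0]]])

```text
clock: 8.78
position: [360.5, 23.8, 209.4]
ee_rot: [-0.68, 0.733, -0.0, 0.0]
contact_force: [-0.2, 0.1, 0.3]
gripper_width: 0.1
grasp_force: 0.0
```

```bash
python3 - <<'E'
from h import *
info()
im=arm.get_image("top");cv2.imwrite("pics/top3.png",im[:,:,::-1])
E
```

```text
pos [360.5  23.8 209.4] r 352.8 ang -0.115 push force 0.0 [-0.2  0.1  0.3] clk 8.775
```

View pics/top3.png

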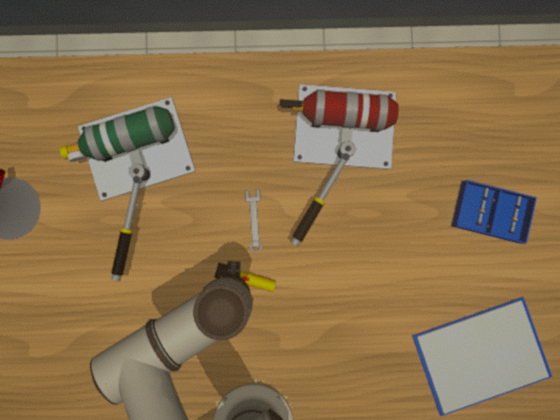

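The green handle has swung over, with its ring at (127,232) and end at (117,278). The red wrench is unchanged and the arm is clear. One check of the angles before handing in.

```bash
python3 - <<'E'
from h import *
def ang(c,b):
    d=ray("top",*c,83)-ray("top",*b,83);return np.arctan2(d[1],d[0])
c,b=grip(lo=(122,255),r=35)
print("grip rot about bolt", ang((186.2,237.6),(139,171))-ang(c,(139,171)))
im0=cv2.imread("pics/top0.png");im=cv2.imread("pics/top3.png")
def ax(im,lo):
    m=(im.max(2)<60).astype(np.uint8);k=np.zeros_like(m);k[lo[1]-32:lo[1]+32,lo[0]-25:lo[0]+25]=1
    p=np.argwhere(m*k)[:,::-1].astype(np.float32);vx,vy,x,y=cv2.fitLine(p,cv2.DIST_HUBER,0,.01,.01).ravel()
    s=np.sign(vy);return ang((x+30*s*vx,y+30*s*vy),(x,y))
print("axis rot",ax(im0,(187,238))-ax(im,(122,255)))
print("red diff",abs(im[130:250,285:360].astype(int)-im0[130:250,285:360]).max())
E
```

```text
grip rot about bolt -5.461938619647583
axis rot -5.434790647555419
red diff 23
```

```bash
python3 -c "
from bench import arm
print(arm.job_done())"
```

```text
the job is handed in; nothing more can be done
None
```

I handed the job in: the green bottle's wrench clicked and is left broken over, its bolt turned about 0.6 rad from where it started (its exact final angle wasn't read; the click range puts it at 0.7 at most), the red wrench looks unmoved in the images, and the arm is clear of everything.

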